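# Hold the guitar tailpiece to its hinge bracket, pin holes in line

## Robot

A 6-joint arm with a two-finger parallel gripper is mounted at the origin on the work surface. World frame = base frame: x ahead of the robot, y to its left, z up, the work surface at z = 0. Lengths are in m, angles in rad, forces in N, time in s.
With the tool pointing down it reaches from about 0.275 to 0.825 m from the base axis. Payload 4.9 kg.
Tool frame: the origin (TCP) lies midway between the tips of the shut fingers; the grasp point (between the pads) lies 19 mm behind it (grip_point_offset is the distance from the TCP to the grasp point, in m); z points along the fingers, y is the line along which they close (so a half turn about z gives the same grasp; the last joint's range is limited). The gripper opens to 85 mm and grips with 20 to 120 N. Pads are 22 mm wide; open, the fingers measure 114 mm over their backs; the gripper's body (76 mm by 85 mm) begins 54 mm behind the grasp point. The pads swing forward as they close: fully open they stand 13 mm farther back than shut.
Start: joints at [1.1, 0.326, -0.193, 1.052, 0, 1.437], TCP at [0.182, 0.519, 0.231] pointing down, gripper open.
Joint ranges: [-2.65, 2.65], [-0.97, 1.79], [-1.3, 1.35], [-1.93, 2.1], [-1.47, 1.37], [-3.14, 3.14]. Speed limits (rad/s): [2.57, 2.57, 3.14, 3.14, 3.14, 3.14].

## Interface

Orientations are given as a rotation vector (axis times angle).
In Python, from cell import * gives the robot as it stands. Calls block until the motion is done:
- movep(position, orientation): joint-space move of the TCP to a pose.
- move_l(position, velocity=0.15, rot=None, until_force=None): straight line of the TCP; rot=None keeps the orientation; velocity is the mean speed in m/s. With until_force (N) it stops when the force on the tool has changed by that much, and returns True; else False.
- set_joints(angles): joint-space move.
- let_go() and grab(newtons=None): open the fingers fully, or close them until they stop; newtons is the grip in N (None keeps the last).
- sleep(seconds).
- ik(position, orientation): joint angles nearest the present ones, or None.
- get_state(): the state.
- grab_frame(name): name is "side" or "top" or "wrist"; returns a dict with "img" (400x640x3 uint8, red, green, blue), "fx", "fy", "cx", "cy" (pixels), "cam_to_world" (4x4, takes a point from camera to world coordinates); the wrist camera has in their place "T_tool_cam" (4x4, takes a point from camera to tool coordinates, whose origin is the TCP and whose axes are the flange's). Camera axes: x right, y down, z forward; pixel columns grow to the right and rows downward; lengths in m; the calibration is good to about 2 mm. A picture is of the moment at which its call begins: read the wrist's pose just before it. There is no depth.
A pose or a line that the arm cannot do raises MotionError and nothing moves.
- sign_off(): hands the job in; it is judged then, once.
Trained networks look in the newest picture that a camera, given by its name, has taken for a name from the list of things; names that differ only in an ending like _2 or _b are one class to them, and where a whole thing is asked for, a point or a joint stands for the part that bears it (a point fixed in the world has none). Each returns a list of dicts, best first, with "score" (0 to 1); they miss things now and then, are a little off and sometimes report something else, mostly with a low value. They report only what shows in the picture. A call takes as long as a camera call. They do not tell look-alikes from the thing itself.
- spot_in(camera, name): "centre" ([column, row] in pixels, amid what is visible of it).
- silhouettes(camera, name): "mask" (400x640 bool, what is visible of it) and "centre" ([column, row] in pixels, amid what is visible of it).
- tip_of(camera, name): "centre" ([column, row] in pixels: a listed point, or the origin of a listed thing).
The state is a dict: "clock": time; "q": joint angles; "joint_velocities": joint speeds; "tau": joint torques, N m; "position": TCP position; "eef_rot": TCP orientation; "contact_force": force on the tool from outside, world axes, zero at the start; "wrist_torque": the same for the moment, N m; "finger_gap": opening from 0.0 (shut) to 1.0 (fully open); "grasp_force": force on a finger pad.
Only numpy, scipy, OpenCV 4.12 (cv2) and the standard library are available. Lean on these libraries where they do the work, as an engineer would, in place of code of your own. Each camera call takes 0.05 s, during which the arm holds its last target. There are 200 camera calls.

## Task

Pick the loose steel tailpiece up off the bench and bring its hinge end to the hinge bracket on the tail of the resonator guitar: lower its two knuckles into the two gaps between the bracket's three, without forcing anything, until the pin holes of all five are in one line. Finish while still holding the tailpiece there in the gripper, level over the round cover plate and clear of it, so that I can slide the hinge pin through by hand. Leave the tape roll, the parts dish and the glue bottle where they stand.

Things in the scene. Friction and masses are not known exactly. Their poses are not given: they have to be found in the camera images.
- guitar: Resonator guitar, 1.02 m long, face up, fixed, its neck on a wooden rest. Origin: bench height, under the middle of the tail hinge axis; x level from tail to neck, y along the hinge axis, z up. Amber top face at z = 100 mm, 362 mm wide, x = 5 to 491. On it a bright round cover plate, 266 mm across, 4 mm thick, centred at x = 170 (raised middle: radius 56, 11 mm high).
- bracket_hole (a point): Middle of the hinge axis of the grey bracket on the tail end face, 116 mm above the bench, axes as guitar. Three knuckles (10 mm diameter, 6.5 mm hole, 8 mm long, 1.5 mm chamfers) centred at y = -21, 0, +21 mm, so two gaps 13 mm wide at y = -10.5 and +10.5, open above. In the gaps the bracket's 3 mm plate (x = 2 to 5) ends 6.5 mm below the axis.
- plate_edge (a point): Point on the upper face of the cover plate, at its rim nearest the bracket: 37 mm from the hinge axis along x, 104 mm above the bench; axes as guitar.
- tailpiece: Loose bright-steel channel, open side down: 98 mm long, 36 wide, 10 high, 0.1 kg. Origin: underside, under its hinge axis, midway between its 2 knuckles; x to the free (slotted) end, y along its hinge axis, z up. Side flanges to grip along y: x = 14 to 98, full height; balances at x = 48. Knuckles: 10 mm diameter, 9 mm long, at y = +-10.5, z = 5; the rest stays 9 mm off the axis.
- tp_hole_a (a point): Centre of the 6.5 mm hole in the tailpiece's knuckle at its y = +10.5 mm. In place when at x = 0, y = +10.5 mm, z = 0 of bracket_hole. The pin is 4 mm thick, so it passes if the holes are within 2.5 mm of one line.
- tp_hole_b (a point): Centre of the 6.5 mm hole in the tailpiece's knuckle at its y = -10.5 mm. In place when at x = 0, y = -10.5 mm, z = 0 of bracket_hole.
- tp_tip (a point): Middle of the free end of the tailpiece at its underside (x = 98 mm). When the tailpiece is level and in place it hangs 7 mm above the cover plate.
- tape: Bystander: roll of green masking tape lying flat, 96 mm across, 24 mm high. Origin: centre of its underside.
- dish: Bystander: dark steel parts dish, 88 mm across, 20 mm high, with the hinge pin and screws in it (fixed to it). Origin: centre of its underside.
- glue: Bystander: small yellow glue bottle with a red cap, 44 mm across, 80 mm high. Origin: centre of its underside.
Mind the look-alikes: they are no part of the job. Several things have the shape of the tailpiece; the one meant has the colours described above.

How it is judged:
By the outcome, as a careful person would: the job done as asked, in the order asked, and still so for the second after the job is handed in, while the arm keeps its last pose, push and grip.
It also fails if it takes over 37 s, if anything falls off the work surface, if the arm or the gripper's body presses on something with over 40 N, if the wrist force passes 120 N, or if a joint passes its speed limit or range.

## Working session

There is one attempt and no reset: what is moved stays moved. The work goes in short steps, each a Python script; the robot and the scene stay as the last script left them, time stands still between calls to the robot, and variables do not carry over. Pictures are saved under pics/ and viewed, at most 10 in all, crops included, and the job is handed in when it is done.

```bash
ls; mkdir -p pics; python3 - <<'E'
from cell import *
import cv2,numpy as np
for c in("top","side"):
    f=grab_frame(c); cv2.imwrite(f"pics/{c}0.png",f["img"][:,:,::-1])
    print(c,f["fx"],f["cx"],f["cy"],np.round(f["cam_to_world"],3).tolist())
    for n in("guitar","tailpiece","tape","dish","glue"):
        print(n,[(np.round(d["centre"]).tolist(),round(d["score"],2)) for d in spot_in(c,n)][:5])
    for n in("bracket_hole","plate_edge","tp_hole_a","tp_tip","tailpiece","guitar"):
        print('tip',n,[(np.round(d["centre"],1).tolist(),round(d["score"],2)) for d in tip_of(c,n)][:6])
print(get_state())
E
```

```text
pics
top 417.9581364310435 318.3015635547863 201.30271551234205 [[-0.024, -0.995, 0.098, 0.421], [-0.999, 0.026, 0.019, 0.187], [-0.021, -0.097, -0.995, 1.066], [0.0, 0.0, 0.0, 1.0]]
guitar [([527.0, 158.0], 0.58)]
tailpiece [([311.0, 236.0], 0.91), ([268.0, 182.0], 0.88), ([311.0, 291.0], 0.61)]
tape [([309.0, 113.0], 0.84)]
dish [([212.0, 181.0], 0.79)]
glue [([221.0, 279.0], 0.74)]
tip bracket_hole [([437.5, 170.4], 0.57)]
tip plate_edge [([451.2, 169.5], 0.87)]
tip tp_hole_a [([307.9, 310.2], 0.86), ([291.0, 221.3], 0.84), ([254.8, 173.2], 0.84), ([258.3, 162.6], 0.79), ([425.9, 177.2], 0.63), ([311.9, 310.0], 0.56)]
tip tp_tip [([304.9, 270.2], 0.79), ([282.4, 197.2], 0.77), ([324.1, 241.9], 0.59)]
tip tailpiece [([296.3, 219.2], 0.78), ([310.8, 307.7], 0.75), ([255.8, 168.7], 0.72), ([216.1, 181.4], 0.56)]
tip guitar [([427.9, 174.9], 0.69)]
side 506.2254624824045 326.3117264963735 192.6999658386613 [[-0.992, -0.1, 0.076, 0.422], [-0.124, 0.683, -0.72, 1.027], [0.02, -0.724, -0.69, 0.899], [0.0, 0.0, 0.0, 1.0]]
guitar [([316.0, 95.0], 0.88)]
tailpiece [([410.0, 246.0], 0.97), (
[... 641 characters left out ...]
2.8], 0.59)]
{'clock': 1.2, 'q': array([ 1.09978289e+00,  3.26211580e-01, -1.92594461e-01,  1.05199728e+00,
        1.88602993e-05,  1.43656575e+00]), 'joint_velocities': array([ 0.00051803, -0.00037044, -0.00054065,  0.00057016, -0.00181647,
       -0.00062926]), 'tau': array([ 1.08576216e-03, -4.43329990e+01,  2.62760890e+01,  1.08230397e-03,
       -3.14553870e-05,  2.55694985e-07]), 'position': array([0.18175806, 0.5191215 , 0.23127663]), 'eef_rot': array([-5.26517353e-01, -3.09713701e+00,  1.65575204e-06]), 'contact_force': array([-0.63461715, -0.260846  , -0.30899146]), 'wrist_torque': array([-0.00975718, -0.02577222,  0.01024276]), 'grasp_force': 0.0, 'finger_gap': 0.9991566351538779}
```

View pics/top0.png

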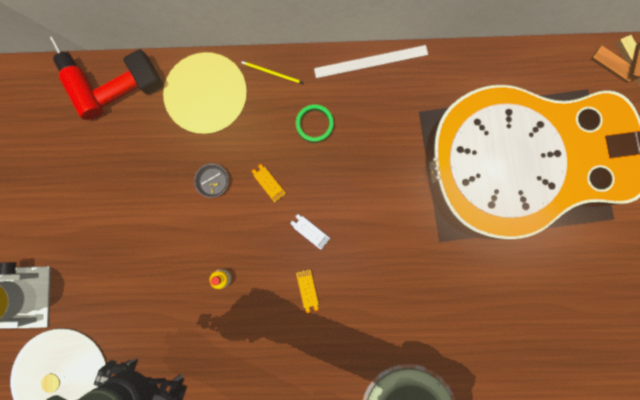

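View pics/side0.png

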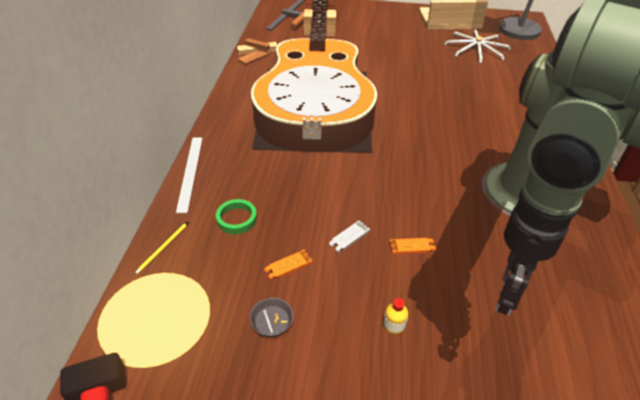

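The bright-steel tailpiece lies at top (311,232) / side (350,236), with its hinge end at top (293,219) / side (333,243). The two orange ones at top (268,182) and (308,291) are look-alikes. The guitar tail bracket is at top (436,170) / side (312,127), and the neck points to the right in the top picture.

```bash
cat > h.py <<'E'
from cell import *
import cv2,numpy as np
from scipy.spatial.transform import Rotation as R
def T(p,rv):
    M=np.eye(4);M[:3,:3]=R.from_rotvec(rv).as_matrix();M[:3,3]=p;return M
def frame(c):
    s=get_state();f=grab_frame(c)
    f["T"]=f["cam_to_world"] if "cam_to_world" in f else T(s["position"],s["eef_rot"])@f["T_tool_cam"]
    return f
def ray(f,px,z):
    d=f["T"][:3,:3]@[(px[0]-f["cx"])/f["fx"],(px[1]-f["cy"])/f["fy"],1];o=f["T"][:3,3]
    return o+d*(z-o[2])/d[2]
def proj(f,P):
    c=np.linalg.inv(f["T"])@np.r_[P,1];return np.array([f["fx"]*c[0]/c[2]+f["cx"],f["fy"]*c[1]/c[2]+f["cy"]])
def down(yaw): # tool z down, tool y axis at angle yaw+90deg in world, tool x along yaw
    x=np.array([np.cos(yaw),np.sin(yaw),0]);z=np.array([0,0,-1.]);return R.from_matrix(np.c_[x,np.cross(z,x),z]).as_rotvec()
E
python3 - <<'E'
from h import *
np.set_printoptions(precision=4,suppress=True)
f=frame("top")
hsv=cv2.cvtColor(f["img"],cv2.COLOR_RGB2HSV)
m=((hsv[...,1]<70)&(hsv[...,2]>120)).astype(np.uint8); m[:,:440]=0;m[:90]=0;m[230:]=0;m[:,580:]=0
m=cv2.morphologyEx(m,cv2.MORPH_OPEN,np.ones((5,5)))
cs=cv2.findContours(m,cv2.RETR_EXTERNAL,cv2.CHAIN_APPROX_NONE)[0];c=max(cs,key=cv2.contourArea)
e=cv2.fitEllipse(cv2.convexHull(c));print(e)
pc=ray(f,e[0],.104);bh=ray(f,(437.5,170.4),.116);pe=ray(f,(451.2,169.5),.104)
print("plate c",pc,"bh",bh,"pe",pe)
d=pc-bh;print("dist",np.hypot(*d[:2]),"yaw",np.degrees(np.arctan2(d[1],d[0])))
h=ray(f,(293.5,219.2),.005);t=ray(f,(324.1,241.9),0.005);print("tp hinge",h,"tip",t,np.hypot(*(t-h)[:2]),np.degrees(np.arctan2(*(t-h)[1::-1])))
fs=frame("side");print("side: bh",ray(fs,(308,119),.116),"tp",ray(fs,(333.6,246),.005),ray(fs,(367,226),.005))
# yaw from colour mask
m=((hsv[...,1]<70)&(hsv[...,2]>140)).astype(np.uint8)[205:260,280:340]
c=max(cv2.findContours(m,0,2)[0],key=cv2.contourArea);r=cv2.minAreaRect(c);print(r)
bx=cv2.boxPoints(r)+[280,205];B=np.array([ray(f,p,.008) for p in bx]);print(B)
w=grab_frame("wrist");print(w["T_tool_cam"],w["fx"],w["cx"],w["cy"])
E
```

```text
((508.0918273925781, 160.39559936523438), (111.69496154785156, 117.1087646484375), 116.97391510009766)
plate c [ 0.5987 -0.2364  0.104 ] bh [ 0.5778 -0.0697  0.116 ] pe [ 0.5811 -0.1046  0.104 ]
dist 0.16797451155676865 yaw -82.84992135314221
tp hinge [0.4808 0.2707 0.005 ] tip [0.4215 0.1944 0.005 ] 0.09665927575660767 -127.84001784462106
side: bh [ 0.5914 -0.0637  0.116 ] tp [0.482  0.2679 0.005 ] [0.4097 0.1944 0.005 ]
((29.378049850463867, 25.902441024780273), (41.38604736328125, 15.929725646972656), 38.65980529785156)
[[0.4683 0.284  0.008 ]
 [0.4992 0.2582 0.008 ]
 [0.4319 0.1779 0.008 ]
 [0.4013 0.2038 0.008 ]]
[[ 0.0002 -0.9497 -0.3131  0.0814]
 [ 1.      0.0003 -0.0003 -0.0008]
 [ 0.0004 -0.3131  0.9497 -0.1431]
 [ 0.      0.      0.      1.    ]] 336.7291745524154 320.01998584720553 199.5857280159226
```

```bash
python3 - <<'E'
from h import *
np.set_printoptions(precision=4,suppress=True)
h=np.array([.481,.2705]);yaw=np.radians(-129);u=np.array([np.cos(yaw),np.sin(yaw)])
movep([*(h+.05*u),.11],down(yaw+np.pi))
f=frame("wrist");cv2.imwrite("pics/w1.png",f["img"][:,:,::-1])
for n in("tp_hole_a","tp_tip","tailpiece"):
    for d in tip_of("wrist",n)[:4]: print(n,d["centre"],round(d["score"],2),ray(f,d["centre"],0 if n!="tp_hole_a" else .005))
hsv=cv2.cvtColor(f["img"],cv2.COLOR_RGB2HSV)
for d in silhouettes("wrist","tailpiece")[:3]:
    c=max(cv2.findContours(d["mask"].astype(np.uint8),0,2)[0],key=cv2.contourArea);r=cv2.minAreaRect(c)
    B=np.array([ray(f,p,.009) for p in cv2.boxPoints(r)]);print(d["score"],d["centre"],r,"\n",B[:,:2],"c",B.mean(0),np.linalg.norm(B-np.roll(B,1,0),axis=1))
s=get_state();print(s["clock"],s["q"],s["position"],yaw+np.pi)
E
```

```text
tp_hole_a [306.6, 138.6] 0.78 [0.4694 0.2735 0.005 ]
tp_hole_a [337.9, 136.4] 0.59 [0.4882 0.2603 0.005 ]
tp_tip [213.9, 252.1] 0.86 [0.3484 0.2491 0.    ]
tp_tip [350.3, 43.7] 0.73 [0.5335 0.3041 0.    ]
tp_tip [314.2, 256.0] 0.6 [0.4113 0.1936 0.    ]
tailpiece [320.1, 137.4] 0.86 [0.4772 0.2674 0.    ]
tailpiece [153.7, 330.3] 0.79 [0.2501 0.2269 0.    ]
0.91 [359.6, 21.8] ((357.95245361328125, 18.210256576538086), (56.5367546081543, 52.72252655029297), 15.461216926574707) 
 [[0.5214 0.3184]
 [0.5465 0.3356]
 [0.5685 0.3071]
 [0.544  0.2885]] c [0.5451 0.3124 0.009 ] [0.0375 0.0304 0.036  0.0308]
0.78 [320.2, 203.0] ((320.0, 197.0), (130.0, 48.0), 90.0) 
 [[0.4669 0.2822]
 [0.4937 0.2606]
 [0.4299 0.1778]
 [0.3994 0.2023]] c [0.4475 0.2307 0.009 ] [0.1046 0.0344 0.1046 0.0391]
0.69 [180.6, 276.6] ((181.4718780517578, 293.6835632324219), (44.98280715942383, 106.84857177734375), 38.45370864868164) 
 [[0.2502 0.2482]
 [0.3522 0.2681]
 [0.3566 0.2323]
 [0.2518 0.2083]] c [0.3027 0.2392 0.009 ] [0.0399 0.1039 0.036  0.1075]
3.1167 [ 0.3312  0.3653 -0.4785  0.7266  0.      2.5811] [0.4494 0.2324 0.1102] 0.8901179185171082
```

View pics/w1.png

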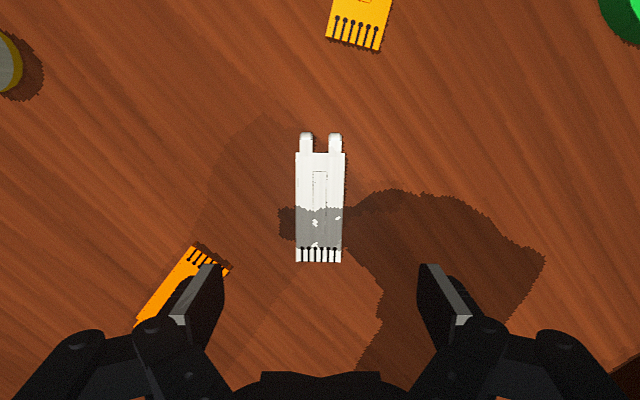

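The wrist picture shows the steel tailpiece lined up with the gripper, knuckles at (306,138) and (334,138), slotted end at (319,256). The fingers are clear of the orange look-alike on the left, so I'm grasping now.

```bash
python3 - <<'E'
from h import *
np.set_printoptions(precision=4,suppress=True)
g=[.4460,.2281]
move_l([*g,.03],.2);move_l([*g,.0025],.06)
grab(60);s=get_state();print("grip",s["finger_gap"],s["grasp_force"],s["position"])
move_l([*g,.10],.2)
yg=np.arctan2(-.1667,.0209);u=np.array([np.cos(yg),np.sin(yg)]);b=np.array([.577,-.068])
p=b+(.05+.025)*u
movep([*p,.1135+.05],down(yg+np.pi));move_l([*p,.1135+.03],.1)
f=frame("wrist");cv2.imwrite("pics/w2.png",f["img"][:,:,::-1])
for n,z in(("tp_hole_a",.146),("bracket_hole",.116),("plate_edge",.104)):
    for d in tip_of("wrist",n)[:4]: print(n,d["centre"],round(d["score"],2),ray(f,d["centre"],z))
print("expected bh",proj(f,[*b,.116]),"tp",proj(f,[*(b+.025*u),.146]))
s=get_state();print(s["clock"],s["q"],s["position"],s["finger_gap"],s["grasp_force"],s["contact_force"])
E
```

```text
grip 0.3944740201709215 59.6677029132843 [0.4463 0.2282 0.0031]
tp_hole_a [295.0, 160.0] 0.88 [ 0.5677 -0.0917  0.146 ]
tp_hole_a [345.6, 160.7] 0.73 [ 0.5889 -0.0893  0.146 ]
bracket_hole [329.8, 102.5] 0.85 [ 0.58   -0.0678  0.116 ]
plate_edge [324.2, 165.4] 0.68 [ 0.5818 -0.1016  0.104 ]
expected bh [323.6562 102.2226] tp [323.9259 166.2609]
7.4833 [-0.3601  0.4909 -0.173   0.9059 -0.      1.0856] [ 0.5868 -0.1423  0.1441] 0.3993924393516629 59.762678146362305 [ 1.006   0.2875 -0.6466]
```

View pics/w2.png

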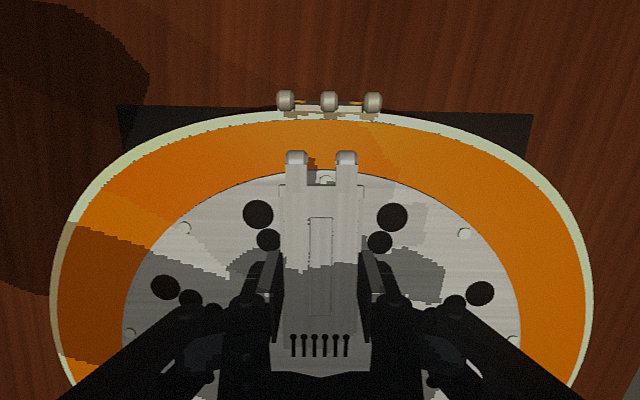

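The tailpiece is held squarely, with its knuckles at (296,158) and (346,158). The bracket's knuckles are at (286,100), (330,101) and (373,102). I'll zoom in for the residual yaw.

```bash
python3 - <<'E'
import cv2
i=cv2.imread("pics/w2.png")[80:190,255:405];cv2.imwrite("pics/w2c.png",cv2.resize(i,None,fx=5,fy=5,interpolation=cv2.INTER_CUBIC))
E
```

```text
(no output)
```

View pics/w2c.png

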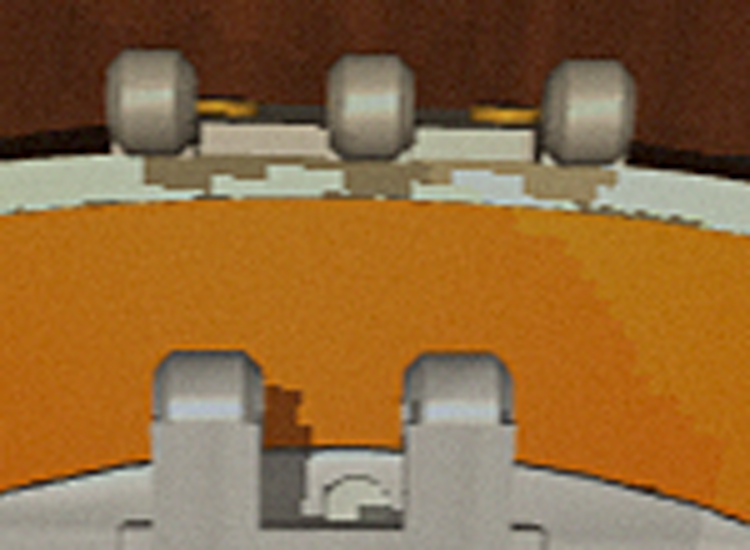

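```bash
python3 - <<'E'
from h import *
np.set_printoptions(precision=4,suppress=True)
s=get_state();f=frame("wrist")
tp=ray(f,(321.7,162.5),.146);b=ray(f,(329.2,101.3),.116);print("tp",tp,"b",b)
H=R.from_rotvec(s["eef_rot"]).inv().apply(tp-s["position"]);print("H",H)
yg=np.radians(-83.7);rv=down(yg+np.pi);Rm=R.from_rotvec(rv)
p=b[:2]-Rm.apply(H)[:2]
move_l([*p,.1141+.014],.05,rot=rv)
f=frame("wrist");cv2.imwrite("pics/w3.png",cv2.resize(f["img"][80:200,250:410,::-1],None,fx=5,fy=5,interpolation=cv2.INTER_CUBIC))
for n,z in(("tp_hole_a",.130),("bracket_hole",.116)):
    for d in tip_of("wrist",n)[:4]: print(n,d["centre"],round(d["score"],2),ray(f,d["centre"],z))
s=get_state();print("cmd",p,s["position"],s["clock"],s["contact_force"])
print("proj b",proj(f,b),"H",proj(f,s["position"]+R.from_rotvec(s["eef_rot"]).apply(H)))
E
```

```text
tp [ 0.5801 -0.0926  0.146 ] b [ 0.5808 -0.0683  0.116 ]
H [ 0.0502 -0.0004 -0.0019]
tp_hole_a [348.0, 159.2] 0.88 [ 0.5919 -0.0656  0.13  ]
tp_hole_a [293.3, 162.0] 0.7 [ 0.5689 -0.0694  0.13  ]
bracket_hole [319.8, 151.8] 0.79 [ 0.5799 -0.0663  0.116 ]
cmd [ 0.5868 -0.1182] [ 0.587  -0.1184  0.1283] 8.4083 [ 0.0725 -0.4422 -0.6913]
proj b [321.376  156.2633] H [321.9729 163.4015]
```

View pics/w3.png

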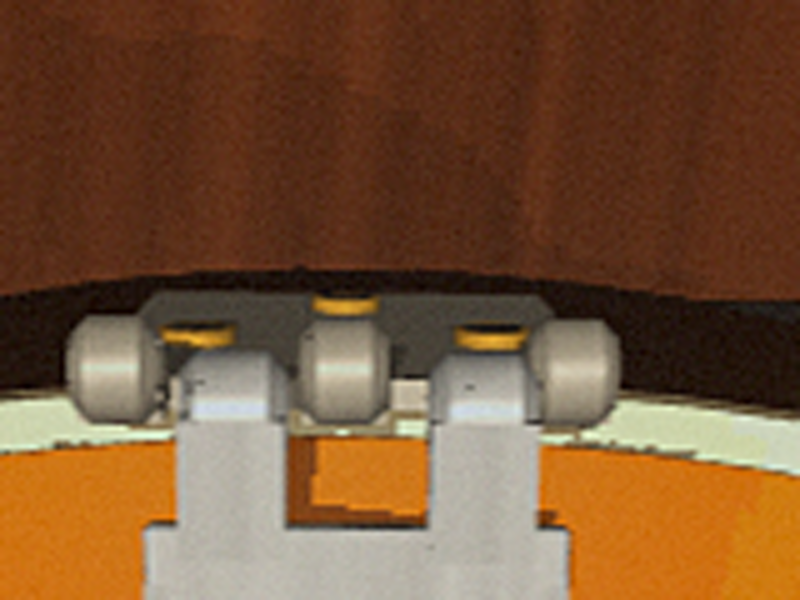

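The bracket's knuckles are now level in the crop, at (116,369), (345,370) and (574,370), so the yaw is right. The tailpiece's knuckles, at columns 232 and 485, sit about 1.2 mm too far right and 0.9 mm too far back. I'll correct that and start lowering gently.

```bash
python3 - <<'E'
from h import *
np.set_printoptions(precision=4,suppress=True)
rv=down(np.radians(-83.7)+np.pi);Rm=R.from_rotvec(rv)
p=np.array([.5868,-.1182])+Rm.apply([.0009,-.0012,0])[:2];print("p",p)
move_l([*p,.1141+.013],.05)
print(move_l([*p,.1141+.004],.03,until_force=6))
s=get_state();f=frame("wrist");cv2.imwrite("pics/w4.png",cv2.resize(f["img"][80:200,250:410,::-1],None,fx=5,fy=5,interpolation=cv2.INTER_CUBIC))
print(s["position"],s["clock"],s["contact_force"],s["wrist_torque"])
E
```

```text
p [ 0.5855 -0.1174]
False
[ 0.5853 -0.1174  0.1177] 9.1083 [ 0.1749 -0.5642 -0.2044] [ 0.0123 -0.0002  0.0107]
```

View pics/w4.png

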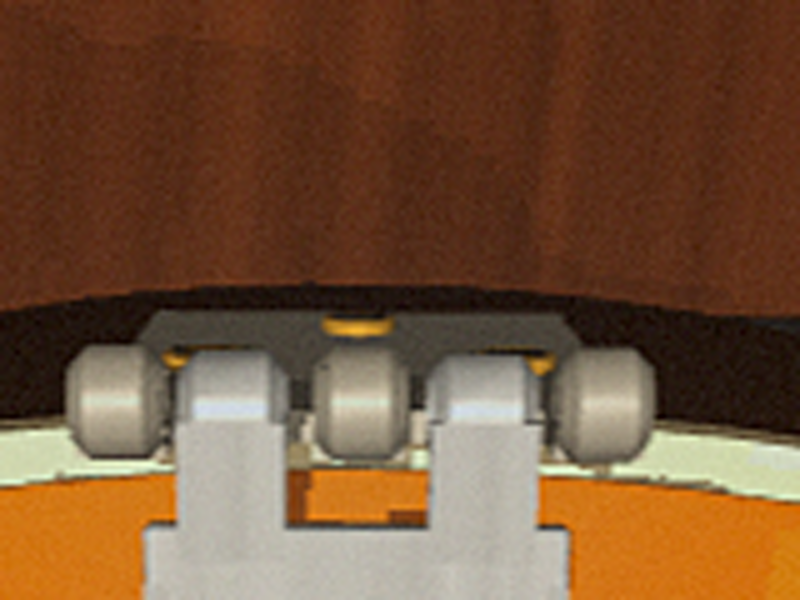

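The knuckles now sit in the gaps. Bracket columns are 68–165, 313–411 and 553–656; tailpiece columns are 178–286 and 430–540. The front edges agree to about 0.1 mm, so I'll lower the last 4 mm with a force guard.

```bash
python3 - <<'E'
from h import *
np.set_printoptions(precision=4,suppress=True)
rv=down(np.radians(-83.7)+np.pi);Rm=R.from_rotvec(rv)
p=np.array([.5855,-.1174])+Rm.apply([0,.0003,0])[:2];print("p",p)
print(move_l([*p,.1140],.015,until_force=5));sleep(.3)
s=get_state();f=frame("wrist");cv2.imwrite("pics/w5.png",cv2.resize(f["img"][80:200,250:410,::-1],None,fx=5,fy=5,interpolation=cv2.INTER_CUBIC))
print(s["position"],s["clock"],s["contact_force"],s["wrist_torque"],s["finger_gap"])
f=frame("side");cv2.imwrite("pics/s5.png",cv2.resize(f["img"][70:170,240:390,::-1],None,fx=5,fy=5,interpolation=cv2.INTER_CUBIC))
E
```

```text
p [ 0.5858 -0.1174]
False
[ 0.5858 -0.1174  0.1141] 9.8833 [ 0.0207  0.4596 -0.7139] [-0.0185 -0.0061 -0.022 ] 0.39871837193169385
```

View pics/w5.png

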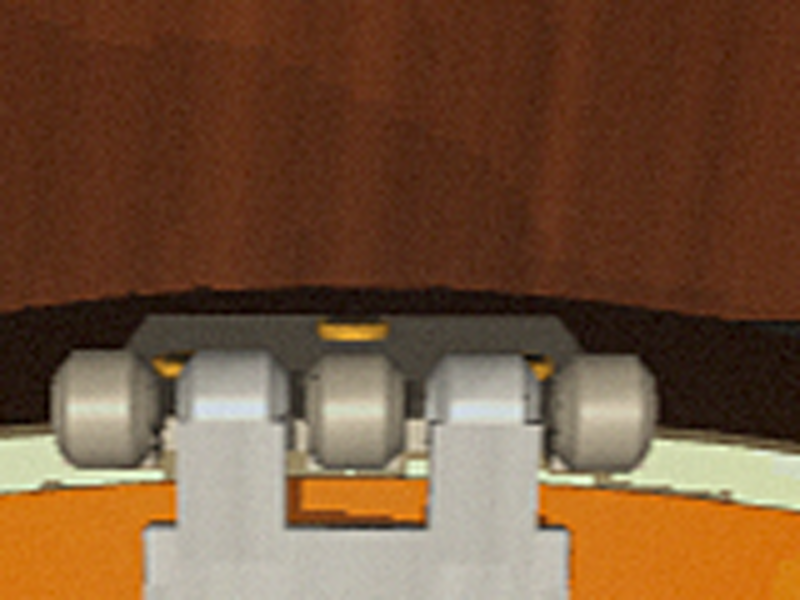

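View pics/s5.png

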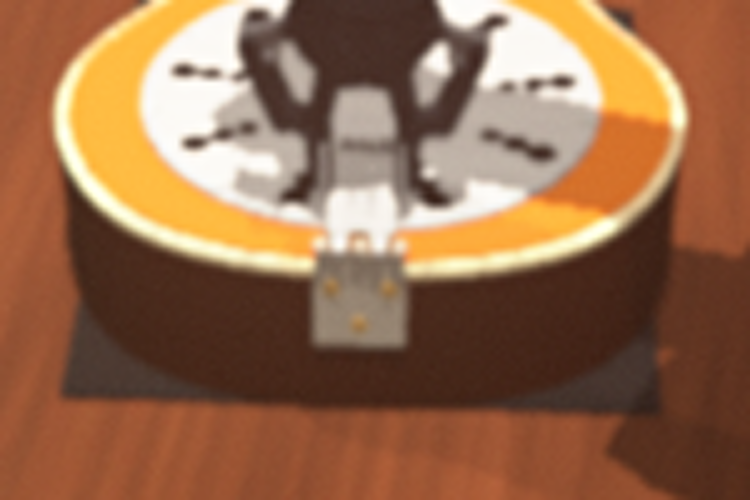

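The wrist view shows all five knuckles interleaved and in line. Front edges are at rows 349–354, the side gaps are even to about 0.3 mm, and there is no contact force. By the arm's height reading the holes are at 116.0 mm. The side view shows the tailpiece level in the gripper over the plate.

```bash
python3 -c "
from cell import *
print(sign_off())"
```

```text
the job is handed in; nothing more can be done
None
```

The steel tailpiece is held level in the gripper with its two knuckles in the bracket's gaps and, by camera and arm readings, all five pin holes in line; no result came back after hand-in at about 10 s of the 37 s.

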